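# Fit the last foot to the upturned box

### The job

The upturned wooden box is missing one foot. Swing the steel drill-guide arm about a quarter turn outwards so that it stands clear of the box, then plug the loose foot, tenon down, into the empty mortise until its shoulder sits fully home on the box, and let go. Leave the mallet, the try square and the sanding block alone.

Things in the scene. Friction and masses are not known exactly. Their poses are not given: they have to be found in the camera images.
- fixture: Fixed jig holding an upturned wooden box; its flat top face is 78 mm above the bench. Origin on the bench under the centre of the empty mortise, z up. In this frame the box spans x -30 to 160, y -30 to 130 mm; three fitted dark feet (38 along x, 50 along y, 42 mm tall) stand on the corners at (130, 0), (0, 100), (130, 100) mm; the fourth corner is the mortise.
- mortise (a point): Centre of the mouth of the empty mortise, level with the box's top face; axes as the fixture's. The hole is 25 mm along x by 35 mm along y, 27 mm deep, with a 3 mm chamfer at the mouth.
- pivot (a point): On the vertical axis of the drill-guide arm's pivot, 80 mm from the mortise towards the fixture's -y, level with the top of the arm's bar (22 mm above the box's top face).
- guide_arm (a joint): Angle (rad, 0 to 2.0) of the stiff steel guide arm; it stays where left (2 N at the peg moves it). At 0 it points from the pivot to the fixture's +y over the mortise, 10 mm above the box; it grows anticlockwise from above, outwards to -x. Bar 26 mm wide, 12 thick, reaching 130 mm from the pivot; drill bushing 44 mm across, 16 high, at 80 mm.
- peg_grip (a point): Grip point of the upright round wooden peg near the arm's end, 115 mm from the pivot axis. The peg is 16 mm in diameter and 43 mm tall from the bar's top; this point is 28 mm above the bar's top and 15 mm below the peg's top. It moves with the arm.
- foot: Loose wooden foot standing on its tenon. The dark block is 38 mm (its x) by 50 mm (its y), 42 mm tall; below it the paler tenon is 22 mm (x) by 32 mm (y), 24 mm long, its end bevelled. Origin: centre of the tenon's end face, z up; the shoulder is 24 mm above it, the top 66 mm. It fits either way round (half a turn about z).
- mallet: Bystander: wooden mallet lying on the bench, head 60 x 110 x 60 mm, handle 150 mm long towards its -x. Origin on the bench under the head's centre.
- square: Bystander: try square lying flat, wooden stock 120 x 20 x 18 mm along its x, steel blade 150 mm long towards its +y. Origin under the stock's centre.
- sander: Bystander: cork sanding block, 110 x 65 x 40 mm. Origin under its centre.
There are look-alikes about, which are no part of the job. Of the things shaped like the foot, the wooden one is meant.

How it is judged:
On the way, in this order (a step that is already met when the one before it is completed fails the run):
1. the drill-guide arm has been swung clear of the mortise (value of joint guide_arm above 1.1 rad), for 0.2 s.
2. the foot's shoulder is home on the box (z of foot in the frame of mortise below -0.0215 m and horizontal distance between foot and mortise below 0.005 m), for 0.2 s.
At the end, for the whole second after the job is handed in: The guide arm stays swung out by more than 1.1 rad, and the foot stands released and at rest in the mortise: tenon in to within 2.5 mm of its full 24 mm, within 5 mm of the mortise's centre, upright within 0.08 rad, its sides square with the box within 0.2 rad (all of step 2 and value of joint guide_arm above 1.1 rad and angle between foot's own z axis and vertical below 0.08 rad and angle between the x axis of foot and the x axis of fixture, either way round below 0.2 rad and linear speed of foot below 0.02 m/s and velocity of joint guide_arm between -0.05 and 0.05 rad/s); the robot touches nothing.
It fails at once if a bystander (mallet, try square or sanding block) is moved by more than 30 mm (distance of any of mallet, square, sander from where it was at the start of the episode above 0.03 m).
It also fails if it takes over 64 s, if anything falls off the work surface, if the arm or the gripper's body presses on something with over 40 N, if the wrist force passes 120 N, or if a joint passes its speed limit or range.

### The arm

A 6-joint arm with a two-finger parallel gripper is mounted at the origin on the work surface. World frame = base frame: x ahead of the robot, y to its left, z up, the work surface at z = 0. Lengths are in m, angles in rad, forces in N, time in s.
With the tool pointing down it reaches from about 0.35 to 0.875 m from the base axis. Payload 4.2 kg.
Tool frame: the origin (TCP) lies midway between the tips of the shut fingers; the grasp point (between the pads) lies arm.pinch_z behind it (arm.pinch_z is the distance from the TCP to the grasp point, in m); z points along the fingers, y is the line along which they close (so a half turn about z gives the same grasp; the last joint's range is limited). The gripper opens to 87 mm and grips with 3 to 60 N. Pads are 19 mm wide; open, the fingers measure 117 mm over their backs; the gripper's body (75 mm by 190 mm) begins 51 mm behind the grasp point.
Start: joints at [-1.09, 0.385, 0.008, 0, -1.194, -0.259], TCP at [0.138, -0.61, 0.223] pointing down, gripper open.
Joint ranges: [-3.14, 3.14], [-1.21, 2.06], [-1.07, 1.41], [-3.16, 2.05], [-2.99, -0.16], [-3.1, 3.1]. Speed limits (rad/s): [2.79, 2.79, 3.14, 3.14, 3.14, 3.14].

### API

Orientations are given as a unit quaternion [x, y, z, w].
In Python, from plant import arm, imaging, workorder, boxes_of, cut_out, pinpoint gives the robot as it stands.
- The arm moves only by the shell command python3 -m handwheel 'ROWS' [FORCE]. ROWS is JSON, one flat list of numbers, 7 for each row, row after row: the turn, a rotation vector about the tool's x, y, z in degrees, then the shift along the tool's x, y, z in mm, then the opening, from 0 (shut) to 1 (fully open). In form: [rx, ry, rz, dx, dy, dz, grip, rx, ry, rz, dx, dy, dz, grip, ...]. A call has 1 to 20 rows; each row is the pose to reach, as a shift and turn from the pose commanded when the call began, along the tool's axes at that moment; what a row does not reach only later rows make up. A row lasts 1/12 s, in which the tool goes at most 41.7 mm and 7.16 degrees, less where a joint would pass 70% of its speed; a pose out of reach is approached as far as the arm can. A call with a gripper value outside its range is refused whole. The fingers move at their own pace and stop on an object; FORCE is the grip in N (left out, the last holds). Time passes only in rows, so rows that repeat a pose let the fingers close. It gives the time, the measured TCP pose, the force, the opening and the grip force at its end, in the units of the state.
- arm.get_obs(): the state, without advancing time (a new reading comes with each control period).
- imaging.read_camera(name): name is "scene" or "top"; returns a dict with "img" (384x512x3 uint8, red, green, blue), "depth" (384x512 float32, m along the optical axis (not along the pixel's ray), 0 where there is no reading), "fx", "fy", "cx", "cy" (pixels), "R" (3x3) and "t" (3): a world point X has camera coordinates R X + t. Camera axes: x right, y down, z forward; pixel columns grow to the right and rows downward; lengths in m; the calibration is good to about 2 mm. A picture is of the moment at which its call begins.
- workorder.sign_off(): hands the job in; it is judged then, once.
Trained networks look in the newest picture that a camera, given by its name, has taken for a name from the list of things; names that differ only in an ending like _2 or _b are one class to them, and where a whole thing is asked for, a point or a joint stands for the part that bears it (a point fixed in the world has none). Each returns a list of dicts, best first, with "p" (0 to 1); they miss things now and then, are a little off and sometimes report something else, mostly with a low value. They report only what shows in the picture. A call takes as long as a camera call. They do not tell look-alikes from the thing itself.
- boxes_of(thing, camera): "rect" ([left, top, width, height] in pixels, round what is visible of it).
- cut_out(thing, camera): "region" (384x512 bool, what is visible of it) and "rect" ([left, top, width, height] in pixels, round what is visible of it).
- pinpoint(thing, camera): "point" ([row, column] in pixels: a listed point, or the origin of a listed thing).
The state is a dict: "clock": time; "q": joint angles; "qd": joint speeds; "tau": joint torques, N m; "position": TCP position; "tcp_rot": TCP orientation; "contact_force": force on the tool from outside, world axes, zero at the start; "torque": the same for the moment, N m; "grip_width": finger opening in m; "finger_force": force on a finger pad.
Only numpy, scipy, OpenCV 4.12 (cv2) and the standard library are available. Lean on these libraries where they do the work, as an engineer would, in place of code of your own. Each camera call takes 0.05 s, during which the arm holds its last target. There are 200 camera calls.

## Working session

There is one attempt and no reset: what is moved stays moved. The work goes in short steps, Python scripts to look and compute and a shell command to move; the robot and the scene stay as the last step left them, time stands still between calls to the robot, and variables do not carry over. Pictures are saved under pics/ and viewed, at most 10 in all, crops included, and the job is handed in when it is done.

```bash
mkdir -p pics; ls
cat > h.py <<'E'
import numpy as np,cv2
from scipy.spatial.transform import Rotation as Ro
from plant import arm, imaging, workorder, boxes_of, cut_out, pinpoint
def world(c,r,col,z=None):
    d=np.array([(col-c['cx'])/c['fx'],(r-c['cy'])/c['fy'],1.]);R=np.array(c['R']);t=np.array(c['t'])
    o=-R.T@t;v=R.T@d
    if z is None: s=c['depth'][int(round(r)),int(round(col))]
    else: s=(z-o[2])/v[2]
    return o+s*v
def pix(c,X):
    p=np.array(c['R'])@np.array(X)+np.array(c['t']);return p[1]/p[2]*c['fy']+c['cy'],p[0]/p[2]*c['fx']+c['cx']
def tri(c1,p1,c2,p2):
    A=[];b=[];
    M=np.zeros((3,3));v=np.zeros(3)
    for c,p in((c1,p1),(c2,p2)):
        R=np.array(c['R']);o=-R.T@np.array(c['t']);d=R.T@np.array([(p[1]-c['cx'])/c['fx'],(p[0]-c['cy'])/c['fy'],1]);d/=np.linalg.norm(d)
        P=np.eye(3)-np.outer(d,d);M+=P;v+=P@o
    return np.linalg.solve(M,v)
E
python3 - <<'E'
from h import *
np.set_printoptions(precision=3,suppress=True)
o=arm.get_obs();print(o['clock'],o['position'],o['tcp_rot'],arm.pinch_z,o['grip_width'])
C={}
for n in('scene','top'):
    c=imaging.read_camera(n);C[n]=c;cv2.imwrite(f'pics/{n}0.png',cv2.resize(c['img'][:,:,::-1],(768,576),interpolation=cv2.INTER_CUBIC))
    print(n,'cam',-np.array(c['R']).T@np.array(c['t']),c['fx'])
    for th in('foot','mallet','square','sander','mortise','pivot','peg_grip','fixture'):
        for q in pinpoint(th,n)[:4]:
            if q['p']>.2: print(th,np.round(q['point'],1),round(q['p'],2),world(c,*q['point']))
    for q in boxes_of('foot',n): print('box foot',np.round(q['rect']),q['p'])
E
```

```text
pics
0.0 [ 0.137 -0.609  0.221] [-0.111  0.994  0.001 -0.   ] 0.0187 0.08673887905892948
scene cam [ 1.131 -0.628  1.031] 435.8011794553773
foot [147.4 296.1] 0.82 [0.484 0.226 0.067]
foot [166.2 295.2] 0.78 [0.5   0.21  0.002]
foot [177.7 325.2] 0.54 [0.609 0.233 0.01 ]
mallet [152.6 367.5] 0.74 [0.652 0.398 0.041]
square [271.  103.8] 0.75 [ 0.414 -0.465  0.023]
square [151.7 367. ] 0.56 [0.647 0.403 0.04 ]
sander [319.4 172.9] 0.59 [ 0.661 -0.426  0.042]
mortise [216.2 262.3] 0.73 [ 0.597 -0.051  0.051]
pivot [217.9 240.6] 0.92 [ 0.589 -0.128  0.105]
fixture [227.1 265.8] 0.78 [ 0.646 -0.088  0.079]
box foot [318. 157.  18.  23.] 0.7
box foot [287. 126.  18.  21.] 0.57
box foot [290. 143.  16.  21.] 0.53
top cam [ 0.268 -0.027  1.401] 447.8360504655
foot [202.2 183.4] 0.8 [0.486 0.215 0.068]
foot [229.8 162.2] 0.63 [0.402 0.278 0.027]
foot [171.8 182.1] 0.55 [0.58  0.23  0.067]
mallet [163.6 115.8] 0.72 [0.593 0.441 0.056]
mallet [178.9 297. ] 0.23 [ 0.575 -0.12   0.108]
square [253.4 402.1] 0.97 [ 0.389 -0.46   0.019]
square [202.9 183.8] 0.21 [0.485 0.214 0.066]
sander [171.2 391.5] 0.59 [ 0.64  -0.419  0.037]
mortise [168.2 268.8] 0.77 [ 0.602 -0.035  0.108]
pivot [169.1 392.4] 0.69 [ 0.647 -0.422  0.037]
pivot [171.4 274. ] 0.24 [ 0.594 -0.051  0.105]
peg_grip [170.5 258.6] 0.61 [ 0.584 -0.005  0.14 ]
fixture [177.9 275.1] 0.57 [ 0.573 -0.055  0.109]
box foot [150. 215.  16.  18.] 0.73
box foot [172. 193.  16.  15.] 0.72
box foot [170. 158.  21.  21.] 0.55
box foot [379. 150.  22.  40.] 0.54
```

View pics/scene0.png

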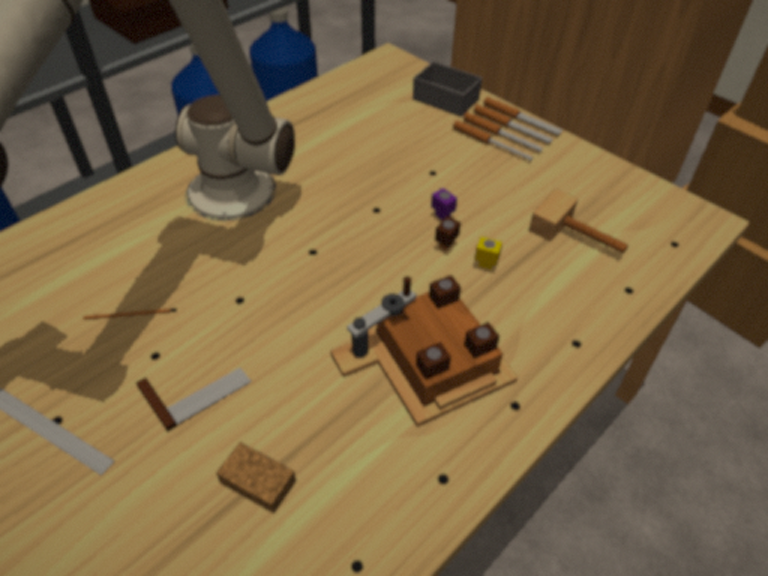

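View pics/top0.png

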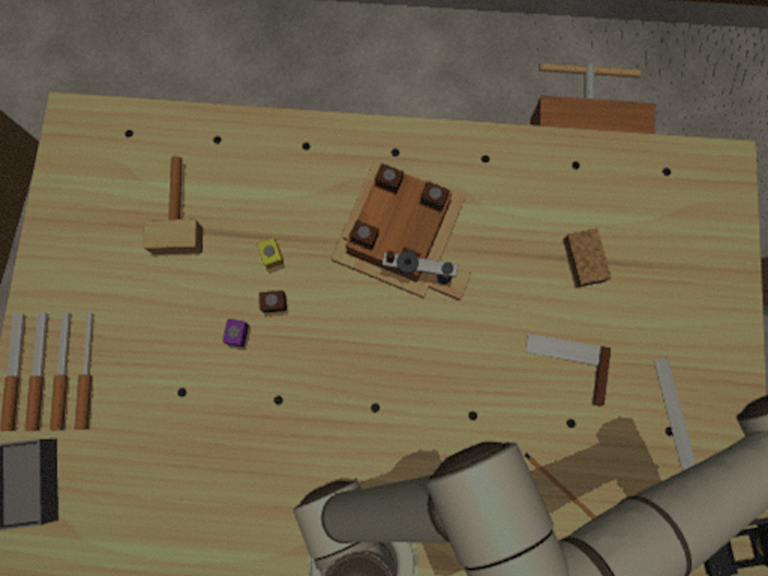

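The foot look-alikes are purple (scene row 135, col 296; top 222,157), brown (scene 154,298; top 200,182) and yellow (scene 168,325; top 168,180). The brown one is the wooden foot. The guide arm lies over the mortise, with its peg at top (172,260) and its pivot at top (179,298).

```bash
cat >> h.py <<'E'
def cloud(c):
    d=c['depth'];r,k=np.nonzero(d>0);z=d[r,k]
    P=np.c_[(k-c['cx'])/c['fx']*z,(r-c['cy'])/c['fy']*z,z]
    return (P-np.array(c['t']))@np.array(c['R']),r,k
def near(P,x,y,rad,lo,hi): return (np.hypot(P[:,0]-x,P[:,1]-y)<rad)&(P[:,2]>lo)&(P[:,2]<hi)
E
python3 - <<'E'
from h import *
np.set_printoptions(precision=4,suppress=True)
ims=[]
for n in('top','scene'):
    c=imaging.read_camera(n);P,r,k=cloud(c)
    print(n,'bench z',np.median(P[near(P,.5,.1,.05,-.03,.03),2]))
    for nm,x,y,rad,lo,hi in(('foot',.49,.215,.045,.055,.08),('peg',.584,-.005,.03,.125,.16),('pivot',.583,-.125,.025,.09,.16),('box',.65,-.05,.12,.068,.088),('feet',.68,-.02,.14,.112,.13)):
        m=near(P,x,y,rad,lo,hi);Q=P[m]
        if not m.any(): print(nm,'none');continue
        if nm=='feet':
            M=np.zeros(c['depth'].shape,np.uint8);M[r[m],k[m]]=1;N,L=cv2.connectedComponents(M)
            gs=[Q[L[r[m],k[m]]==i] for i in range(1,N)]
        else: gs=[Q]
        for g in gs:
            if len(g)<8: continue
            R=cv2.minAreaRect((g[:,:2]*1000).astype(np.float32));print(nm,len(g),'mean',g.mean(0),'rect',np.round(np.r_[R[0],R[1],R[2]],1))
    f=pix(c,(.487,.216,.04));rr,cc=int(f[0]),int(f[1])
    a=c['img'][rr-22:rr+23,cc-22:cc+23,::-1]
    b=pix(c,(.62,-.04,.1));rr,cc=int(b[0]),int(b[1]);b=c['img'][rr-45:rr+45,cc-45:cc+45,::-1]
    ims.append(np.hstack([cv2.resize(a,(290,290),interpolation=cv2.INTER_CUBIC),cv2.resize(b,(290,290),interpolation=cv2.INTER_CUBIC)]))
cv2.imwrite('pics/crop1.png',np.vstack(ims))
E
```

```text
top bench z -6.510817026132521e-05
foot 208 mean [0.4943 0.2256 0.0656] rect [495.1 226.8  38.9  50.6  10.3]
peg 31 mean [ 0.5878 -0.0079  0.1395] rect [588.8  -7.7  13.7  15.   28.3]
pivot 126 mean [ 0.5786 -0.1219  0.102 ] rect [ 578.8 -122.4   29.8   39.1    3. ]
box 2010 mean [ 0.6777 -0.024   0.0775] rect [667.9 -33.8 199.5 204.4  89.1]
feet 204 mean [0.7579 0.0076 0.1194] rect [758.9   7.7  50.4  38.5  72.5]
feet 203 mean [ 0.7268 -0.0869  0.1197] rect [727.2 -86.8  49.5  39.5  72.5]
feet 208 mean [0.6352 0.0484 0.1196] rect [636.   48.4  50.3  38.3  71.8]
scene bench z 0.0014641146999758716
foot 158 mean [0.4979 0.2196 0.0655] rect [495.5 223.1  39.8  53.8  10.9]
peg 40 mean [ 0.5918 -0.0125  0.1385] rect [590.4 -11.1  11.6  14.3  45.3]
pivot 162 mean [ 0.5826 -0.126   0.1022] rect [ 580.2 -123.3   45.9   26.4   82.8]
box 2098 mean [ 0.6775 -0.0329  0.0787] rect [678.7 -44.4 219.  183.9  81.5]
feet 207 mean [0.638  0.0435 0.12  ] rect [635.6  46.1  51.   42.   70. ]
feet 22 mean [ 0.593  -0.0144  0.1213] rect [592.9 -14.7  14.1   6.   44.4]
feet 247 mean [0.761  0.0026 0.1199] rect [760.2   5.1  51.7  40.7  69.9]
feet 262 mean [ 0.7299 -0.0923  0.1204] rect [728.3 -90.1  51.1  40.2  70.6]
```

View pics/crop1.png

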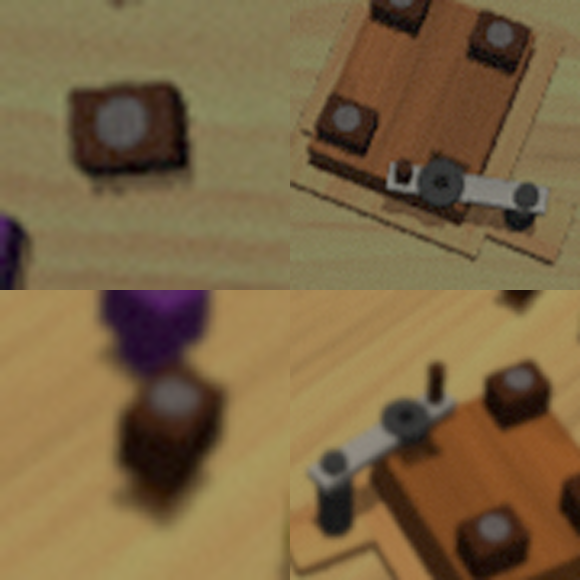

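The close crop shows that the brown wooden foot is the right one. It stands at about (495, 225) mm with its top at z 66 and its x axis at 10°. From the three feet, the mortise is at (604, -47) mm with fixture yaw -18.4°. The pivot is at (579, -123), the peg at (589, -9) and the arm angle is about 0.23 rad. Lengths and heights match the given sizes.

```bash
cat >> h.py <<'E'
def to(*poses):
    """poses: (x,y,z mm, psi deg of tool y) -> row numbers from present pose"""
    o=arm.get_obs();R=Ro.from_quat(o['tcp_rot']);p=np.array(o['position'])*1e3
    for x,y,z,psi in poses:
        a=np.radians(psi);yy=np.array([np.cos(a),np.sin(a),0]);zz=np.array([0,0,-1.]);T=Ro.from_matrix(np.c_[np.cross(yy,zz),yy,zz])
        print(np.round(np.r_[(R.inv()*T).as_rotvec(degrees=True),R.inv().apply(np.array([x,y,z])-p)],1).tolist())
E
python3 -c "
from h import *
to((589,-9,190,174.8),(589,-9,109,174.8))"
```

```text
[-0.0, 0.0, -72.1, -572.6, 486.6, 32.6]
[-0.0, 0.0, -72.1, -572.6, 486.6, 113.6]
```

```bash
python3 -m handwheel '[0,0,-72,-572.6,486.6,32,1,0,0,-72,-572.6,486.6,32,1,0,0,-72,-572.6,486.6,32,1,0,0,-72,-572.6,486.6,32,1,0,0,-72,-572.6,486.6,32,1,0,0,-72,-572.6,486.6,32,1,0,0,-72,-572.6,486.6,32,1,0,0,-72,-572.6,486.6,32,1,0,0,-72,-572.6,486.6,32,1,0,0,-72,-572.6,486.6,32,1,0,0,-72,-572.6,486.6,32,1,0,0,-72,-572.6,486.6,32,1,0,0,-72,-572.6,486.6,32,1,0,0,-72,-572.6,486.6,32,1,0,0,-72,-572.6,486.6,32,1,0,0,-72,-572.6,486.6,32,1,0,0,-72,-572.6,486.6,32,1,0,0,-72,-572.6,486.6,32,1,0,0,-72,-572.6,486.6,32,1,0,0,-72,-572.6,486.6,32,1]'
python3 -c "
from h import *
print(arm.get_obs()['q']);to((589,-9,190,174.8),(589,-9,110,174.8))"
```

```text
clock: 2.77
position: [0.59, -0.007, 0.1897]
tcp_rot: [-0.675, 0.738, 0.0, -0.0]
contact_force: [-0.4, 0.2, 0.0]
grip_width: 0.0873
finger_force: 0.0
[ 2.62406412e-01  3.50951564e-01 -1.29334490e-01 -4.80531372e-05
 -1.09138244e+00 -3.51659513e-01]
[0.0, -0.0, 0.1, 2.1, 0.8, -0.3]
[0.0, -0.0, 0.1, 2.1, 0.8, 79.7]
```

```bash
python3 -m handwheel '[0,0,0,2,1,30,1,0,0,0,2,1,60,1,0,0,0,2,1,80,1,0,0,0,2,1,80,1,0,0,0,2,1,80,0.1,0,0,0,2,1,80,0.1,0,0,0,2,1,80,0.1,0,0,0,2,1,80,0.1,0,0,0,2,1,80,0.1,0,0,0,2,1,80,0.1,0,0,0,2,1,80,0.1,0,0,0,2,1,80,0.1,0,0,0,2,1,80,0.1,0,0,0,2,1,80,0.1]' 15
python3 -c "
from h import *
P=np.array([578.8,-122.9]);q=np.array(arm.get_obs()['position'])[:2]*1e3-P
r=np.hypot(*q);a=np.degrees(np.arctan2(q[1],q[0]));print(r,a)
to(*[(P[0]+r*np.cos(np.radians(a+d)),P[1]+r*np.sin(np.radians(a+d)),110,174.8+d) for d in range(0,85,6)])"
```

```text
clock: 3.93
position: [0.5879, -0.0109, 0.1105]
tcp_rot: [-0.674, 0.739, 0.0, -0.0]
contact_force: [0.2, -0.0, 0.1]
grip_width: 0.0284
finger_force: 0.0
112.35868219387035 85.37963808605174
[0.0, -0.0, -0.1, -0.0, -0.0, 0.5]
[0.0, -0.0, -6.1, 0.8, 11.7, 0.5]
[0.0, -0.0, -12.1, 2.7, 23.3, 0.5]
[0.0, -0.0, -18.1, 5.9, 34.7, 0.5]
[0.0, -0.0, -24.1, 10.2, 45.6, 0.5]
[0.0, -0.0, -30.1, 15.7, 56.0, 0.5]
[0.0, -0.0, -36.1, 22.2, 65.8, 0.5]
[0.0, -0.0, -42.1, 29.7, 74.8, 0.5]
[0.0, -0.0, -48.1, 38.1, 83.1, 0.5]
[0.0, -0.0, -54.1, 47.4, 90.4, 0.5]
[0.0, -0.0, -60.1, 57.3, 96.6, 0.5]
[0.0, -0.0, -66.1, 67.9, 101.9, 0.5]
[0.0, 0.0, -72.1, 78.9, 105.9, 0.5]
[0.0, 0.0, -78.1, 90.3, 108.9, 0.5]
[0.0, 0.0, -84.1, 101.9, 110.6, 0.5]
```

```bash
python3 -m handwheel '[0,0,0,0,0,0,0,0,0,0,0,0,0,0,0,0,0,0,0,0,0,0,0,0,0,0,0,0,0,0,0,0,0,0,0]' 15
python3 -m handwheel '[0,0,-3,0.3,6,0,0,0,0,-6,0.8,11.7,0,0,0,0,-12,2.7,23.3,0,0,0,0,-18,5.9,34.7,0,0,0,0,-24,10.2,45.6,0,0,0,0,-30,15.7,56,0,0,0,0,-36,22.2,65.8,0,0,0,0,-42,29.7,74.8,0,0,0,0,-48,38.1,83.1,0,0,0,0,-54,47.4,90.4,0,0,0,0,-60,57.3,96.6,0,0,0,0,-66,67.9,101.9,0,0,0,0,-72,78.9,105.9,0,0,0,0,-78,90.3,108.9,0,0,0,0,-78,90.3,108.9,0,0,0,0,-78,90.3,108.9,0]' 15
```

```text
clock: 4.35
position: [0.5883, -0.0109, 0.1106]
tcp_rot: [-0.674, 0.739, -0.0, 0.0]
contact_force: [1.8, -0.8, -0.7]
grip_width: 0.0153
finger_force: 15.0invalid input at $: expected a multiple of 7 numbers
```

```bash
python3 -m handwheel '[0,0,-3,0.3,6,0,0,0,0,-6,0.8,11.7,0,0,0,0,-12,2.7,23.3,0,0,0,0,-18,5.9,34.7,0,0,0,0,-24,10.2,45.6,0,0,0,0,-30,15.7,56,0,0,0,0,-36,22.2,65.8,0,0,0,0,-42,29.7,74.8,0,0,0,0,-48,38.1,83.1,0,0,0,0,-54,47.4,90.4,0,0,0,0,-60,57.3,96.6,0,0,0,0,-66,67.9,101.9,0,0,0,0,-72,78.9,105.9,0,0,0,0,-78,90.3,108.9,0,0,0,0,-78,90.3,108.9,0,0,0,0,-78,90.3,108.9,0,0]' 15
python3 -c "
from h import *
q=np.array(arm.get_obs()['position'])[:2]*1e3-[578.8,-122.9];print(np.hypot(*q),np.degrees(np.arctan2(q[1],q[0]))-71.5)"
```

```text
clock: 5.68
position: [0.4722, -0.0916, 0.1105]
tcp_rot: [0.989, -0.151, 0.001, 0.0]
contact_force: [5.2, -3.1, -4.0]
grip_width: 0.0153
finger_force: 15.0
111.08578640334649 92.14881487682433
```

```bash
python3 -m handwheel '[0,0,0,0,0,0,1,0,0,0,0,0,0,1,0,0,0,0,0,0,1,0,0,0,0,0,0,1,0,0,0,0,0,0,1,0,0,0,0,0,-20,1,0,0,0,0,0,-60,1,0,0,0,0,0,-90,1,0,0,0,0,0,-90,1,0,0,0,0,0,-90,1]' 15
python3 - <<'E'
from h import *
np.set_printoptions(precision=1,suppress=True)
to((495.3,225,150,-79.5))
for n in('top','scene'):
    c=imaging.read_camera(n);P,r,k=cloud(c)
    for nm,x,y,rad,lo,hi in(('foot',.495,.225,.045,.055,.08),('peg',.47,-.09,.04,.125,.15),('bar',.53,-.105,.09,.09,.102)):
        g=P[near(P,x,y,rad,lo,hi)]
        if len(g)<5: print(n,nm,len(g));continue
        R=cv2.minAreaRect((g[:,:2]*1000).astype(np.float32));print(n,nm,len(g),g.mean(0)*1e3,np.round(np.r_[R[0],R[1],R[2]],1))
E
```

```text
clock: 6.52
position: [0.472, -0.0905, 0.2025]
tcp_rot: [0.989, -0.15, 0.002, -0.001]
contact_force: [-0.7, -0.4, -0.2]
grip_width: 0.0742
finger_force: 0.0
[-0.1, -0.3, -27.8, -71.7, -308.0, 52.9]
top foot 161 [492.9 230.8  65.9] [494.4 229.7  38.7  44.6  10.6]
top peg 3
top bar 30 [460.9 -87.1  99. ] [461.9 -87.6  25.   13.7  75.2]
scene foot 156 [498.  219.5  65.5] [495.5 223.3  38.3  56.4   7.4]
scene peg 39 [471.7 -93.6 137.6] [471.2 -92.8  13.6  14.2  39.4]
scene bar 204 [ 542.3 -117.9   98.8] [ 525.6 -112.8   35.1  151.2   74.3]
```

```bash
python3 -m handwheel '[0,0,-28,-72,-308,40,1,0,0,-28,-72,-308,40,1,0,0,-28,-72,-308,40,1,0,0,-28,-72,-308,40,1,0,0,-28,-72,-308,40,1,0,0,-28,-72,-308,40,1,0,0,-28,-72,-308,40,1,0,0,-28,-72,-308,40,1,0,0,-28,-72,-308,40,1,0,0,-28,-72,-308,40,1,0,0,-28,-72,-308,40,1,0,0,-28,-72,-308,40,1]'
python3 -c "
from h import *
to((495.3,225,30,-79.5))"
```

```text
clock: 7.62
position: [0.4934, 0.2235, 0.1599]
tcp_rot: [0.996, 0.093, -0.001, 0.001]
contact_force: [0.5, 0.2, 0.5]
grip_width: 0.0874
finger_force: 0.0
[0.0, 0.1, 0.1, 2.3, -1.3, 129.9]
```

```bash
python3 -m handwheel '[0,0,0,2,-1,40,1,0,0,0,2,-1,80,1,0,0,0,2,-1,110,1,0,0,0,2,-1,125,1,0,0,0,2,-1,130,1,0,0,0,2,-1,130,1,0,0,0,2,-1,130,1]'
python3 -c "
from h import *
to((495.3,225,30,-79.5))"
```

```text
clock: 8.2
position: [0.4965, 0.2259, 0.0316]
tcp_rot: [0.996, 0.093, 0.001, -0.0]
contact_force: [1.1, -0.1, 0.2]
grip_width: 0.0872
finger_force: 0.0
[-0.0, -0.1, 0.2, -1.4, 0.6, 1.6]
```

Close on it and lift; its y is centred by the pads.

```bash
python3 -m handwheel '[0,0,0,-1,0,1,0.3,0,0,0,-1,0,1,0.3,0,0,0,-1,0,1,0.3,0,0,0,-1,0,1,0.3,0,0,0,-1,0,1,0.3,0,0,0,-1,0,1,0.3,0,0,0,-1,0,1,0.3,0,0,0,-1,0,1,0.3,0,0,0,-1,0,1,0.3,0,0,0,-1,0,1,0.3,0,0,0,-1,0,1,0.3]' 30
python3 -m handwheel '[0,0,0,0,0,-30,0.3,0,0,0,0,0,-70,0.3,0,0,0,0,0,-110,0.3,0,0,0,0,0,-140,0.3,0,0,0,0,0,-140,0.3,0,0,0,0,0,-140,0.3]'
python3 -c "
from h import *
to((604,-47.1,170,-108.4))"
```

```text
clock: 9.12
position: [0.4948, 0.2259, 0.0297]
tcp_rot: [0.996, 0.093, 0.0, -0.0]
contact_force: [-0.7, 0.8, 3.0]
grip_width: 0.0498
finger_force: 29.9
clock: 9.62
position: [0.4952, 0.2265, 0.1711]
tcp_rot: [0.996, 0.093, 0.002, -0.001]
contact_force: [0.5, -0.3, -1.5]
grip_width: 0.0498
finger_force: 29.9
[-0.2, -0.1, 29.1, 56.2, 289.0, 0.5]
```

```bash
python3 -m handwheel '[0,0,29,56,289,0,0.3,0,0,29,56,289,0,0.3,0,0,29,56,289,0,0.3,0,0,29,56,289,0,0.3,0,0,29,56,289,0,0.3,0,0,29,56,289,0,0.3,0,0,29,56,289,0,0.3,0,0,29,56,289,0,0.3,0,0,29,56,289,0,0.3,0,0,29,56,289,0,0.3,0,0,29,56,289,0,0.3,0,0,29,56,289,0,0.3,0,0,29,56,289,0,0.3]'
python3 - <<'E'
from h import *
np.set_printoptions(precision=1,suppress=True)
print(arm.get_obs()['position'])
to((604,-47.1,120,-108.4))
ims=[]
F=[(130,0),(130,100),(0,100)]
def fix(A,B,C): return A+C-B
for n in('top','scene'):
    c=imaging.read_camera(n);P,r,k=cloud(c)
    res=[]
    for x,y in((.7275,-.088),(.7594,.0066),(.6359,.0475)):
        g=P[near(P,x,y,.042,.112,.13)]
        if len(g)<5: print(n,'feet',len(g));continue
        R=cv2.minAreaRect((g[:,:2]*1000).astype(np.float32));print(n,len(g),np.round(np.r_[R[0],R[1],R[2]],1),g[:,2].mean()*1e3);res.append(np.array(R[0]))
    if len(res)==3: print('mortise',fix(*res))
    m=pinpoint('mortise',n)
    for q in m[:2]: print('net mortise',q['point'],q['p'],world(c,*q['point'],z=.078)*1e3)
    g=P[near(P,.604,-.047,.03,.07,.082)];print('boxtop near',len(g))
    b=pix(c,(.604,-.047,.11));rr,cc=int(b[0]),int(b[1]);ims.append(cv2.resize(c['img'][rr-50:rr+50,cc-50:cc+50,::-1],(400,400),interpolation=cv2.INTER_CUBIC))
    np.savez(f'{n}1.npz',**c)
cv2.imwrite('pics/ins1.png',np.hstack(ims))
E
```

```text
clock: 10.7
position: [0.6031, -0.0464, 0.1695]
tcp_rot: [0.987, -0.158, -0.0, -0.0]
contact_force: [-0.8, 1.2, -0.5]
grip_width: 0.0499
finger_force: 29.9
[ 0.6 -0.   0.2]
[0.0, 0.0, 0.2, 1.1, 0.4, 49.5]
top 5 [ 727.4 -112.3    1.8   12.3   75.9] 116.63036976833907
top 5 [782.   22.3   8.7   3.6  73.3] 118.49099272479772
top 101 [632.2  50.1  49.   31.5  74.5] 118.71201057282053
mortise [577.6 -84.5]
net mortise [168.1, 274.2] 0.63 [611.1 -51.1  78. ]
boxtop near 101
scene 261 [728.  -89.8  50.2  40.4  71.7] 120.26547630565771
scene 248 [759.6   4.6  50.8  40.   72.1] 119.91901531412968
scene 207 [635.5  45.7  50.9  42.7  70.7] 120.1300970498252
mortise [603.8 -48.6]
net mortise [214.8, 263.7] 0.87 [611.4 -60.4  78. ]
boxtop near 195
```

View pics/ins1.png

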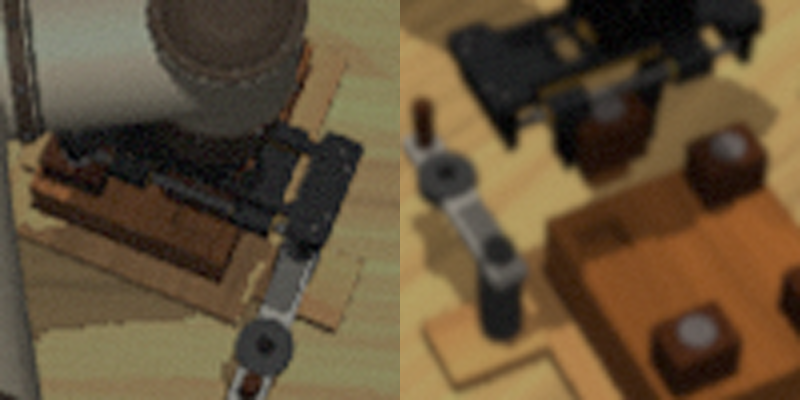

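```bash
python3 -m handwheel '[0,0,0,1,0.7,15,0.3,0,0,0,1,0.7,35,0.3,0,0,0,1,0.7,50,0.3,0,0,0,1,0.7,57,0.3,0,0,0,1,0.7,57,0.3,0,0,0,1,0.7,57,0.3,0,0,0,1,0.7,57,0.3]'
python3 -c "
from h import *
to((604,-47.5,84,-108.4))"
```

```text
clock: 11.48
position: [0.6051, -0.0486, 0.1138]
tcp_rot: [0.987, -0.159, 0.001, -0.0]
contact_force: [0.2, -0.0, -1.7]
grip_width: 0.0498
finger_force: 29.9
[-0.0, -0.1, 0.1, -1.4, -0.7, 29.8]
```

```bash
python3 -m handwheel '[0,0,0,-0.7,-0.4,3,0.3,0,0,0,-0.7,-0.4,6,0.3,0,0,0,-0.7,-0.4,8,0.3,0,0,0,-0.7,-0.4,10,0.3,0,0,0,-0.7,-0.4,12,0.3]'
python3 -c "
from h import *
to((604,-47.5,84,-108.4))"
```

```text
clock: 11.9
position: [0.6037, -0.048, 0.1004]
tcp_rot: [0.987, -0.159, 0.0, -0.0]
contact_force: [-0.2, -1.3, -0.7]
grip_width: 0.0497
finger_force: 29.9
[-0.0, -0.0, 0.1, 0.1, -0.6, 16.4]
```

```bash
python3 -m handwheel '[0,0,0,0,0,3,0.3,0,0,0,0,0,6,0.3,0,0,0,0,0,9,0.3,0,0,0,0,0,11,0.3,0,0,0,0,0,13,0.3,0,0,0,0,0,14,0.3,0,0,0,0,0,15,0.3,0,0,0,0,0,15,0.3]'
```

```text
clock: 12.57
position: [0.6036, -0.0481, 0.0854]
tcp_rot: [0.987, -0.159, -0.0, -0.0]
contact_force: [0.3, 0.1, -1.6]
grip_width: 0.0499
finger_force: 29.9
```

Nearly home; press down gently until it meets resistance.

```bash
python3 -m handwheel '[0,0,0,0,0,1,0.3,0,0,0,0,0,2,0.3,0,0,0,0,0,2.5,0.3,0,0,0,0,0,2.5,0.3]'
```

```text
clock: 12.9
position: [0.6037, -0.0481, 0.0838]
tcp_rot: [0.987, -0.159, 0.0, 0.0]
contact_force: [-1.6, 0.6, 3.7]
grip_width: 0.0496
finger_force: 29.9
```

```bash
python3 -m handwheel '[0,0,0,0,0,1,0.3,0,0,0,0,0,1,0.3,0,0,0,0,0,1,0.3]'
```

```text
clock: 13.15
position: [0.6038, -0.0481, 0.0837]
tcp_rot: [0.987, -0.159, 0.0, 0.0]
contact_force: [-3.2, 0.5, 8.9]
grip_width: 0.0498
finger_force: 29.9
```

The force is rising with no further motion at the expected height, so the foot is home. Release and retreat.

```bash
python3 -m handwheel '[0,0,0,0,0,-1,1,0,0,0,0,0,-1,1,0,0,0,0,0,-1,1,0,0,0,0,0,-1,1,0,0,0,0,0,-1,1,0,0,0,0,0,-1,1,0,0,0,0,0,-30,1,0,0,0,0,0,-70,1,0,0,0,0,0,-110,1,0,0,0,0,0,-130,1,0,0,0,0,-150,-130,1,0,0,0,0,-250,-130,1,0,0,0,0,-250,-130,1,0,0,0,0,-250,-130,1,0,0,0,0,-250,-130,1,0,0,0,0,-250,-130,1]'
python3 - <<'E'
from h import *
np.set_printoptions(precision=1,suppress=True)
ims=[]
for n in('top','scene'):
    c=imaging.read_camera(n);P,r,k=cloud(c)
    for x,y in((.604,-.048),(.7275,-.088),(.6359,.0475)):
        g=P[near(P,x,y,.042,.112,.135)]
        if len(g)<5: print(n,len(g));continue
        R=cv2.minAreaRect((g[:,:2]*1000).astype(np.float32));print(n,len(g),np.round(np.r_[R[0],R[1],R[2]],1),np.median(g[:,2])*1e3)
    for x,y in [(.471,-.091)]:
        g=P[near(P,x,y,.03,.125,.15)];print('peg',len(g),g.mean(0)*1e3 if len(g) else 0)
    b=pix(c,(.604,-.047,.11));rr,cc=int(b[0]),int(b[1]);ims.append(cv2.resize(c['img'][rr-50:rr+50,cc-50:cc+50,::-1],(400,400),interpolation=cv2.INTER_CUBIC))
cv2.imwrite('pics/end1.png',np.hstack(ims))
E
```

```text
clock: 14.48
position: [0.6823, 0.1912, 0.212]
tcp_rot: [0.987, -0.159, -0.0, 0.0]
contact_force: [0.5, -1.1, 0.4]
grip_width: 0.0872
finger_force: 0.0
top 215 [604.4 -47.5  50.1  38.9  70.6] 119.7580812714881
top 200 [727.9 -86.9  49.5  40.5  72. ] 119.17618242277064
top 208 [636.1  48.7  49.8  38.7  71.6] 120.16093062971595
peg 26 [468.4 -89.8 141. ]
scene 218 [604.1 -50.2  51.   40.9  72. ] 120.62300020246657
scene 259 [728.1 -89.9  50.2  40.3  71.5] 120.57229588107548
scene 207 [636.4  45.5  51.6  40.7  72.9] 120.49732508238623
peg 40 [471.8 -93.8 138. ]
```

View pics/end1.png

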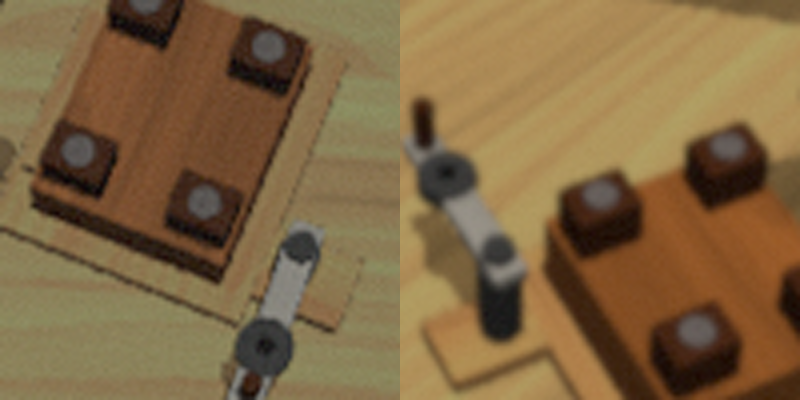

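The foot now stands in the fourth corner (crop 205,205 and 600,205), level with the fitted feet at 120 mm. The guide arm is swung out (bushing at crop 265,345), and the gripper is clear.

```bash
python3 -c "
from plant import workorder
print(workorder.sign_off())"
```

```text
the job is handed in; nothing more can be done
None
```

The job is handed in: the guide arm stands swung out by about 1.6 rad, and the wooden foot is fully home in the mortise and released, with the mallet, try square and sanding block left alone; the hand-in gave no verdict.

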